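# Peel the stuck top tray off the chilled block and hold it over the light pad

### The arm

A 7-joint arm with a two-finger parallel gripper is mounted at the origin on the work surface. World frame = base frame: x ahead of the robot, y to its left, z up, the work surface at z = 0. Lengths are in m, angles in rad, forces in N, time in s.
With the tool pointing down it reaches from about 0.4 to 0.85 m from the base axis. Payload 4.5 kg.
Tool frame: the origin (TCP) lies on the centre line of the jaws, within the pads' length; the fingertips stand 19 mm ahead of it and the grasp point (between the pads) is the TCP (manip.tip_reach is the z of the fingertips in the tool frame, in m); z points along the fingers, y is the direction in which the jaws open and shut (so a half turn about z gives the same grasp; the last joint's range is limited). The gripper opens to 85 mm and grips with 20 to 120 N. Pads are 22 mm wide; open, the fingers measure 114 mm over their backs; the gripper's body (76 mm by 85 mm) begins 54 mm behind the grasp point. The pads swing forward as they close: fully open they stand 13 mm farther back than shut.
Start: joints at [1.315, 0.689, -0.195, 1.565, 0.157, 0.902, -0.215], TCP at [0.179, -0.599, 0.25] pointing down, gripper open.
Joint ranges: [-3.01, 3.01], [-0.46, 2.08], [-1.47, 1.51], [0.13, 2.56], [-1, 4.14], [0.04, 2.09], [-2.66, 2.66]. Speed limits (rad/s): [2.57, 2.57, 3.14, 3.14, 3.14, 3.14, 3.14].

### API

Orientations are given as a unit quaternion [w, x, y, z].
In Python, from bench import manip gives the robot as it stands. The module is installed in compiled form; this text tells all that it offers.
- The arm moves only by the tool apply_moves, never from a script. Its arguments are lists of equal length, an entry for each row: "delta_pos": the shift along the world's x, y, z in mm, a list of three; "twist": the turn about the world's z in rad; "gripper": the finger opening in mm, from 0 to 85.4. A call has 1 to 8 rows; each row is the pose to reach, as a shift and turn from the pose commanded when the call began; what a row does not reach only later rows make up. A row lasts 1/12 s, in which the tool goes at most 41.7 mm and 7.16 degrees, less where a joint would pass 70% of its speed; a pose out of reach is approached as far as the arm can. A call with a gripper value outside its range is refused whole. The fingers move at their own pace and stop on an object; the grip force is fixed at half the most. Time passes only in rows, so rows that repeat a pose let the fingers close. It gives the time, the measured TCP pose, the force and the opening at its end, in the units of the state.
- manip.get_state(): the state, without advancing time (a new reading comes with each control period).
- manip.capture(name): name is "side" or "top"; returns a dict with "image" (384x512x3 uint8, red, green, blue), "vfov" (degrees; the focal length in pixels is half the picture's height over the tangent of half this angle, whatever the lens; pixels are square), "cx", "cy" (the principal point, pixels), "R" (3x3) and "t" (3): a world point X has camera coordinates R X + t. Camera axes: x right, y down, z forward; pixel columns grow to the right and rows downward; lengths in m; the calibration is good to about 2 mm. A picture is of the moment at which its call begins. There is no depth.
- manip.sign_off(): hands the job in, once; it reports no verdict.
The state is a dict: "time_s": time; "joint_positions": joint angles; "joint_vel": joint speeds; "tau": joint torques, N m; "tcp_pos": TCP position; "orientation": TCP orientation; "contact_force": force on the tool from outside, world axes, zero at the start; "moment": the same for the moment, N m; "width": finger opening in m.
Only numpy, scipy, OpenCV 4.12 (cv2) and the standard library are available. Lean on these libraries where they do the work, as an engineer would, in place of code of your own. Each camera call takes 0.05 s, during which the arm holds its last target.

### The job

Two formed white trays have stuck together, one nested in the other, on the heavy aluminium block. Take the top one by the upright fin on its corner and peel it off, tipping that corner well up (a good 3 cm) while the opposite corner still rests on the lower tray. The block and the lower tray stay standing where they are. Then hold the tray, roughly level and right way up, with its middle about 10 cm above the middle of the light pad; finish still holding it there, motionless, and leave the other things on the bench undisturbed.

Things in the scene. Friction and masses are not known exactly. Their poses are not given: they have to be found in the camera images.
- tray_fin (a point): Centre of the top tray's upright white fin: 10 mm thick, 30 mm long, 38 mm high, standing on the flange at one corner; 19 mm below its top, 73 mm above the bench at the start. Axes of the tray: x along its 90 mm side, y along its 130 mm side, z up. The fin's length runs at 120.6 deg from tray x towards y (along the diagonal). It is at (-31, +50, +27) mm from tray_mid in tray axes.
- tray_mid (a point): Middle of the loose top tray (white, 90 x 130 mm, 4 mm flange, about 70 g), 8 mm above its pan's underside, 8 mm below the flange's top; axes as tray_fin. Its pan nests 12 mm deep in the lower tray. Four small sprung rubber grippers on the lower tray press on its long edges near the corners: each holds back about 2 N and lets go once that corner is raised about 6 mm.
- tray_far (a point): Corner of the top tray diagonally opposite the fin, at the underside of its flange, (+41, -61, +4) mm from tray_mid in tray axes; the tray tips about it.
- block_top (a point): Centre of the lower tray's rim, 50 mm above the bench; the top tray's flange rests on it. The lower tray is bedded fast in an aluminium block 90 x 130 x 34 mm: together one loose thing of about 1.25 kg standing on the bench. Axes as the top tray's at the start.
- pad_top (a point): Centre of the upper face of the light pad, 14 mm above the bench: a flat grey slab with a white face, 130 x 170 mm, fixed to the bench; z up.
- bottle_a: White plastic bottle, 44 mm across, 95 mm high, loose bystander; origin at its underside centre.
- bottle_b: White plastic bottle with a paper label, 38 mm across, 85 mm high, loose bystander; origin at its underside centre.
- jar: Amber glass jar, 60 mm across, 65 mm high, loose bystander; origin at its underside centre.
- tube_rack: Green tube rack with a few tubes, 70 x 200 mm, 82 mm high over the tubes, loose bystander; origin at its underside centre, long side along its y.
- timer: White round dial timer, 64 mm across, 31 mm high, loose bystander; origin at its underside centre.
- marker: Black marker pen lying flat, 130 mm long along its x, 14 mm thick, loose bystander; origin at its underside centre.
- tip_box: Open box of orange pipette tips, 85 x 120 mm, 55 mm high, loose bystander; origin at its underside centre.
Mind the look-alikes: they are no part of the job. Of the things like the part that bears pad_top, leave any that is purple; of the rest the larger one is meant.

How it is judged:
On the way:
1. the fin's corner is tipped up at least 22 mm while the opposite corner is still within 8 mm of the lower tray's rim (z of tray_fin in the frame of block_top above 0.045 m and z of tray_far in the frame of block_top below 0.008 m and horizontal distance between tray_far and block_top below 0.09 m), for 0.1 s.
At the end, for the whole second after the job is handed in: the gripper holds the tray still (under 30 mm/s), tilted less than 20 deg and right way up, its middle within 40 mm sideways of the pad's middle and 60 to 150 mm above the pad's face; the block with the lower tray stands within 25 mm of where it was (horizontal distance between tray_mid and pad_top below 0.04 m and z of tray_mid in the frame of pad_top between 0.06 and 0.15 m and angle between tray_mid's own z axis and vertical below 0.35 rad and linear speed of tray below 0.03 m/s and contact force between the fingers and tray above 2 N and distance of block_top from where it was at the start of the episode below 0.025 m and angle between block_top's own z axis and vertical below 0.08 rad); the arm keeps its last pose, push and grip.
It fails at once if the block with the lower tray is lifted or dragged more than 25 mm, or tipped more than 11 deg (distance of block_top from where it was at the start of the episode above 0.025 m or angle between block_top's own z axis and vertical above 0.2 rad).
It fails at once if another thing on the bench is shifted more than 30 mm or knocked over (distance of any of bottle_a, bottle_b, jar, tube_rack, timer, marker, tip_box from where it was at the start of the episode above 0.03 m or angle between any of bottle_a, bottle_b, jar's own z axis and vertical above 0.5 rad).
It also fails if it takes over 38 s, if anything falls off the work surface, if the arm or the gripper's body presses on something with over 40 N, if the wrist force passes 120 N, or if a joint passes its speed limit or range.

## Working session

There is one attempt and no reset: what is moved stays moved. The work goes in short steps, Python scripts to look and compute and a tool call to move; the robot and the scene stay as the last step left them, time stands still between calls to the robot, and variables do not carry over. Pictures are saved under pics/ and viewed, and the job is handed in when it is done.

Besides the shell and the picture viewer there is one more tool, called after "Request:" as name(argument=value, ...) on one line, values as JSON. apply_moves: Moves the arm, as the interface text tells. Its arguments: {"type":"object","properties":{"delta_pos":{"type":"array"},"twist":{"type":"array"},"gripper":{"type":"array"}},"required":["delta_pos","twist","gripper"]}

```bash
mkdir -p pics; ls; cat > h.py <<'E'
from bench import manip
import numpy as np, cv2, pickle
def snap(n,tag):
    c=manip.capture(n); cv2.imwrite(f'pics/{tag}.png',c['image'][:,:,::-1]); pickle.dump(c,open(f'pics/{tag}.pkl','wb')); return c
def load(tag): return pickle.load(open(f'pics/{tag}.pkl','rb'))
def f(c): return 192/np.tan(np.radians(c['vfov'])/2)
def ray(c,u,v,z):
    R=np.array(c['R']);t=np.array(c['t']);d=R.T@np.array([(u-c['cx'])/f(c),(v-c['cy'])/f(c),1]);o=-R.T@t
    return o+d*(z-o[2])/d[2]
def proj(c,X):
    p=np.array(c['R'])@np.array(X)+np.array(c['t']); return np.array([c['cx']+f(c)*p[0]/p[2],c['cy']+f(c)*p[1]/p[2]])
def crop(tag,x0,y0,x1,y1,k,out):
    im=cv2.imread(f'pics/{tag}.png')[y0:y1,x0:x1]; cv2.imwrite(f'pics/{out}.png',cv2.resize(im,None,fx=k,fy=k,interpolation=cv2.INTER_CUBIC))
E
python3 - <<'E'
from h import *
for n in('side','top'):
    c=snap(n,n+'0'); print(n,c['vfov'],c['cx'],c['cy'],c['R'],c['t'],[k for k in c])
print(manip.get_state(), manip.tip_reach)
E
```

```text
pics
side 56.53460913262446 255.6556782451966 189.62934397810147 [[ 0.98092136 -0.1942466  -0.00784555]
 [-0.10712513 -0.5064108  -0.85561224]
 [ 0.16222669  0.84012878 -0.51755786]] [-0.47476208  0.16970929  0.77981186] ['image', 'vfov', 'cx', 'cy', 'R', 't']
top 53.35328991445591 260.2643504605319 195.77688729980736 [[-4.57683608e-04 -9.99998194e-01  1.84475612e-03]
 [-9.84502498e-01  1.27075071e-04 -1.75370506e-01]
 [ 1.75369955e-01 -1.89643121e-03 -9.84500778e-01]] [0.08264327 0.50897633 1.22443902] ['image', 'vfov', 'cx', 'cy', 'R', 't']
{'time_s': 0.1, 'joint_positions': array([ 1.31478163,  0.68990142, -0.19449559,  1.56624159,  0.15723502,
        0.90248532, -0.21510353]), 'joint_vel': array([ 3.23750118e-04, -2.97327321e-03, -2.51986158e-04, -1.07672954e-03,
       -1.06144779e-03, -3.18305357e-05, -7.58161244e-04]), 'tau': array([-4.58397641e-03, -5.40609169e+01, -1.27158131e+00, -1.58986473e+01,
        9.35994118e-03,  4.43044439e-03, -1.53117463e-05]), 'tcp_pos': array([ 0.17841429, -0.59841933,  0.24956235]), 'orientation': array([-8.11358819e-04,  9.89517957e-01,  1.44407507e-01, -1.60802061e-04]), 'contact_force': array([0.48509512, 0.09167249, 0.63179495]), 'moment': array([ 0.02771878, -0.02549301,  0.04947534]), 'width': 0.08519122059025878} 0.019
```

View pics/side0.png

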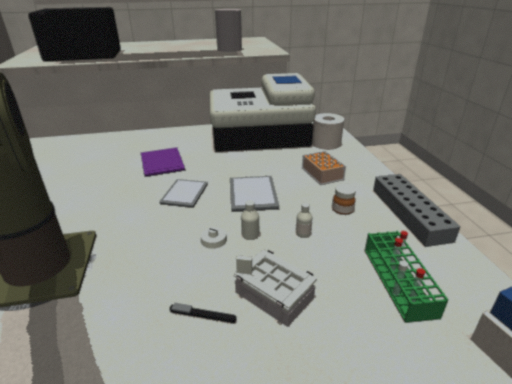

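View pics/top0.png

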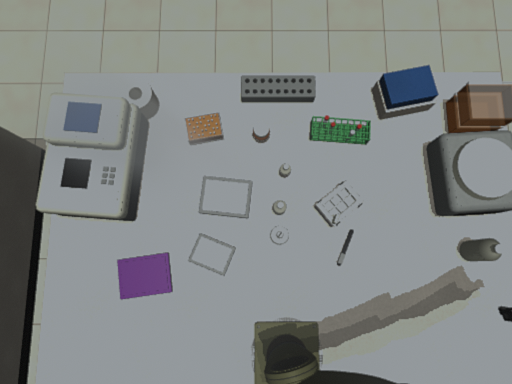

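```bash
python3 - <<'E'
from h import *
crop('top0',260,140,390,270,6,'t1'); crop('side0',210,220,340,320,6,'s1'); crop('top0',180,155,300,285,5,'t2')
c=load('top0')
for n,u,v,z in [('fin',336,219,.09),('ctr',338,203,.05),('pad',226,197,.014),('padsmall',212,254,.01),('base',285,350,0),('bA',280,207,.09),('bB',285,170,.08),('timer',280,235,.03),('jar',262,131,.065)]: print(n,ray(c,u,v,z))
c=load('side0')
for n,u,v,z in [('fin',244,257,.09),('pad',253,192,.014)]: print(n,ray(c,u,v,z))
E
```

```text
fin [ 0.42619114 -0.15736851  0.09      ]
ctr [ 0.48386045 -0.17388059  0.05      ]
pad [0.51029453 0.19897966 0.014     ]
padsmall [0.3186897  0.24292135 0.01      ]
base [0.01404358 0.00322024 0.        ]
bA [0.46464563 0.01972966 0.09      ]
bB [0.58830446 0.0016841  0.08      ]
timer [0.38012289 0.01737226 0.03      ]
jar [0.72715752 0.07658128 0.065     ]
fin [ 0.43112755 -0.15794263  0.09      ]
pad [0.51392625 0.1894448  0.014     ]
```

View pics/t1.png

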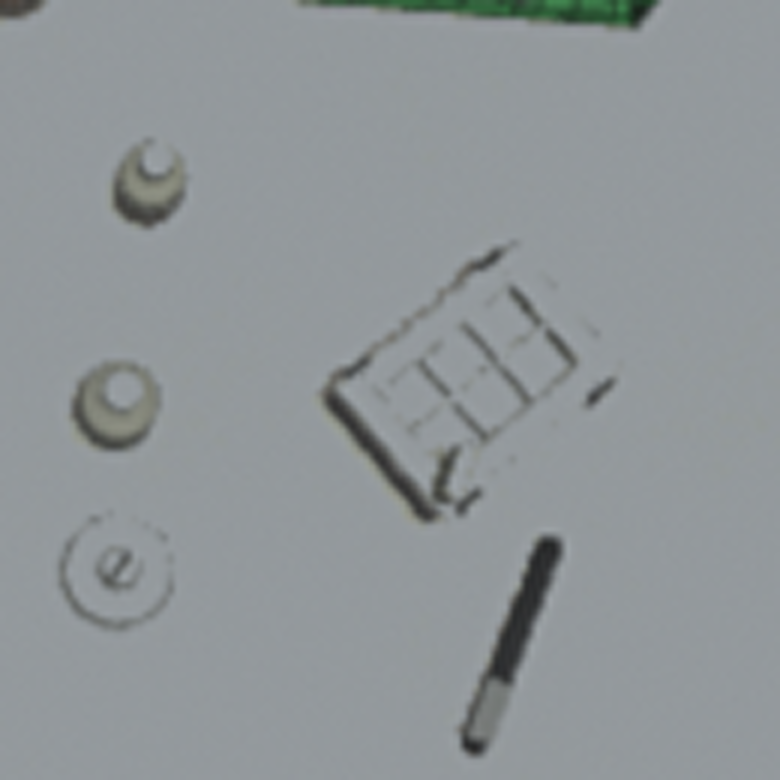

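View pics/s1.png

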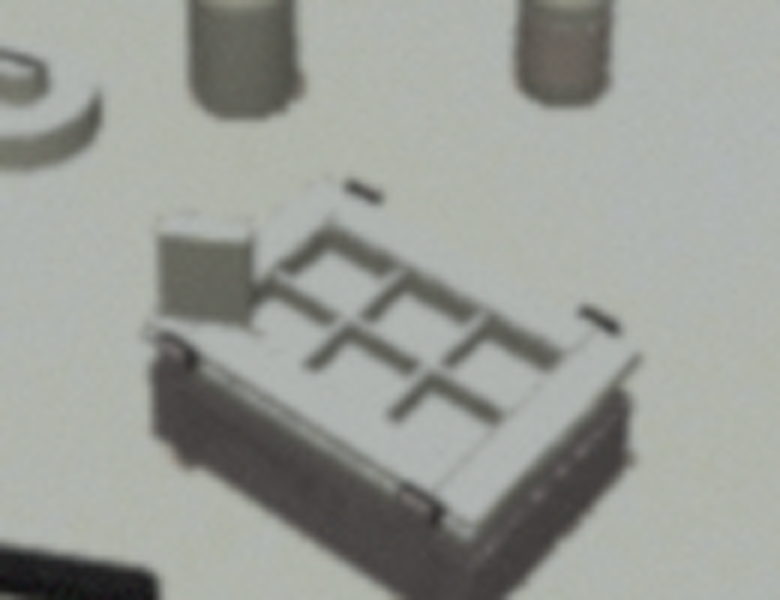

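View pics/t2.png

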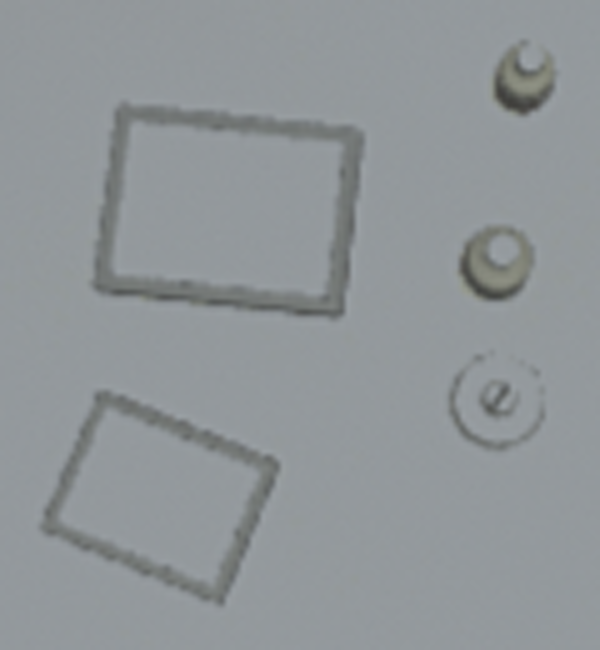

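```bash
python3 - <<'E'
from h import *
c=load('side0'); P=[]
for u,v in [(148,330),(475,540),(638,358),(335,178)]:
    P.append(ray(c,210+u/6,220+v/6,.054)); print(P[-1])
P=np.array(P); print('sides',np.linalg.norm(np.roll(P,-1,0)-P,axis=1),P.mean(0))
c=load('side0'); 
for u,v in [(160,232),(255,240),(250,212),(165,210)]: print('fintop',ray(c,210+u/6,220+v/6,.092))
for u,v in [(160,318),(250,325)]: print('finbot',ray(c,210+u/6,220+v/6,.054))
c=load('top0')
P=np.array([ray(c,180+u/5,155+v/5,.014) for u,v in [(120,103),(362,130),(340,316),(97,290)]])
print(P);print('pad',np.linalg.norm(np.roll(P,-1,0)-P,axis=1),P.mean(0))
# tray in top: bottom-left edge dark = block side
for u,v,z in [(328,388,.054),(432,515,.054),(515,240,.054),(618,370,.054)]: print('top',ray(c,260+u/6,140+v/6,z))
crop('side0',130,130,300,220,5,'s2'); crop('top0',310,175,370,235,12,'t3'); crop('side0',225,240,325,320,8,'s3')
E
```

```text
[ 0.41110554 -0.1643478   0.054     ]
[ 0.49018675 -0.2650251   0.054     ]
[ 0.55918979 -0.20724986  0.054     ]
[ 0.48516763 -0.10517466  0.054     ]
sides [0.12802248 0.08999665 0.12608975 0.09479796] [ 0.48641243 -0.18544936  0.054     ]
fintop [ 0.41668687 -0.16189083  0.092     ]
fintop [ 0.44483958 -0.17140682  0.092     ]
fintop [ 0.4456941  -0.15852733  0.092     ]
fintop [ 0.41973767 -0.15219885  0.092     ]
finbot [ 0.41563593 -0.15985777  0.054     ]
finbot [ 0.44324825 -0.16872841  0.054     ]
[[0.5849325  0.27568031 0.014     ]
 [0.56595067 0.10936374 0.014     ]
 [0.43779125 0.12378034 0.014     ]
 [0.45547617 0.28792179 0.014     ]]
pad [0.16739626 0.12896773 0.1650914  0.13003382] [0.51103765 0.19918654 0.014     ]
top [ 0.47769636 -0.09617477  0.054     ]
top [ 0.40803503 -0.15080506  0.054     ]
top [ 0.56060048 -0.20188856  0.054     ]
top [ 0.48765315 -0.25549393  0.054     ]
```

View pics/t3.png

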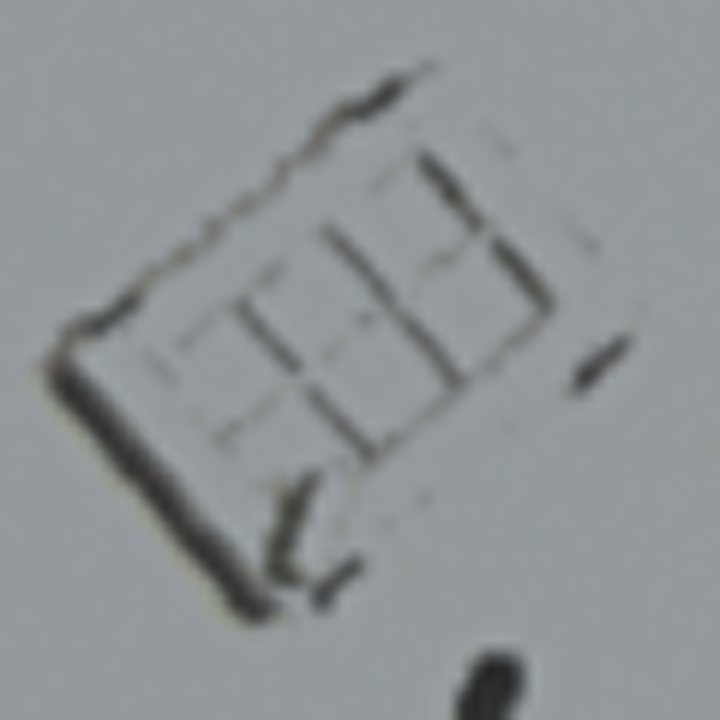

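View pics/s3.png

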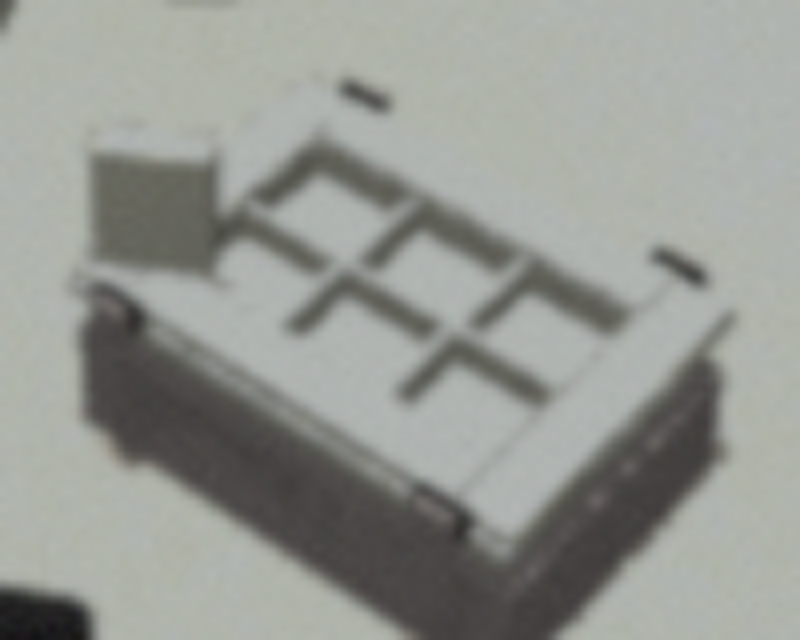

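View pics/s2.png

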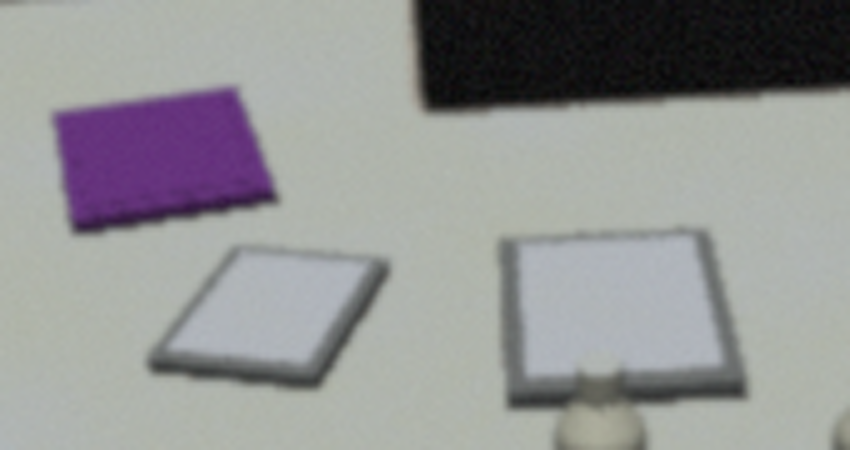

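```bash
cat > fit.py <<'E'
from h import *
from scipy.optimize import least_squares
S,T=load('side0'),load('top0')
def pj(c,X,k):
    p=np.array(c['R'])@np.array(X)+np.array(c['t']); a=p[:2]/p[2]; r=a@a; a=a*(1+k*r)
    return np.array([c['cx'],c['cy']])+f(c)*a
def rect(x,y,yaw,w,h,z):
    c,s=np.cos(yaw),np.sin(yaw)
    return [np.array([x+c*a-s*b,y+s*a+c*b,z]) for a,b in [(-w/2,h/2),(-w/2,-h/2),(w/2,-h/2),(w/2,h/2)]]
# tray order: fin corner(-x,+y), (-x,-y) , (+x,-y), (+x,+y)
sideTray=[(210+u/6,220+v/6) for u,v in [(148,330),(475,540),(638,358),(335,178)]]
topTray={0:(310+270/12,175+608/12),3:(310+58/12,175+362/12),2:(310+432/12,175+66/12)}
padTop=[(180+u/5,155+v/5) for u,v in [(97,290),(340,316),(362,130),(120,103)]]
padSide=[(130+u/5,130+v/5) for u,v in [(502,242),(508,385),(742,375),(708,231)]]
def res(p):
    ks,kt,tx,ty,ta,px,py,pa=p; r=[]
    R=rect(tx,ty,ta,.09,.13,.054)
    for i in range(4): r+=list(pj(S,R[i],ks)-sideTray[i])
    for i,q in topTray.items(): r+=list(pj(T,R[i],kt)-q)
    R=rect(px,py,pa,.13,.17,.014)
    for i in range(4): r+=list(pj(T,R[i],kt)-padTop[i])
    for i in range(4): r+=list(pj(S,R[i],ks)-padSide[[0,1,2,3][i]])
    return np.array(r)
if __name__=='__main__':
  for fix in (0,1):
    g=lambda p: res(np.r_[[0,0],p]) if fix else res(p)
    p0=[0,0,.485,-.18,-.9+1.57-1.57+0.0,.511,.199,.1]; p0[4]=np.arctan2(-.1+.165,.49-.411)
    s=least_squares(g,p0[2*fix:],loss='soft_l1')
    print(s.x,s.cost); print(g(s.x).reshape(-1,2).round(1).tolist())
E
python3 fit.py
```

```text
[ 0.07256022 -0.42270721  0.48540654 -0.18328179  0.66311456  0.51336574
  0.19999027 -0.1137317 ] 10.700845755389071
[[-1.0, -1.2], [-0.3, -0.2], [1.2, 0.3], [-2.1, 0.1], [0.8, -1.0], [1.8, -1.5], [-0.7, -0.2], [-0.4, -1.1], [0.3, -0.4], [0.4, -0.7], [0.2, -0.5], [-1.5, -1.6], [-1.6, 0.9], [0.3, 0.4], [-0.5, -1.3]]
[ 0.48548447 -0.18354888  0.66576428  0.51326111  0.19904039 -0.11392484] 13.426651972383361
[[-0.9, -1.4], [-0.4, -1.2], [0.9, -0.3], [-2.1, 0.1], [2.4, -0.4], [2.4, -1.4], [1.3, -0.6], [-0.9, -0.8], [0.5, -0.4], [0.6, -0.6], [-0.1, -0.7], [-1.5, -1.4], [-1.6, 1.1], [0.3, 0.6], [-0.4, -1.2]]
```

```bash
python3 - <<'E'
from h import *
im=cv2.imread('pics/top0.png').astype(int).sum(2)
for u in range(70,380,20):
    col=im[50:95,u]; d=np.abs(np.diff(col)); print(u,50+d.argmax(),d.max(), end=' | ')
print()
im=cv2.imread('pics/side0.png'); crop('side0',0,100,512,384,1.5,'s4')
crop('side0',0,20,400,200,2,'s5')
E
```

```text
70 92 18 | 90 72 15 | 110 72 15 | 130 89 66 | 150 84 34 | 170 73 9 | 190 72 13 | 210 72 11 | 230 72 13 | 250 74 79 | 270 82 124 | 290 74 82 | 310 92 119 | 330 71 29 | 350 72 10 | 370 91 34 |
```

View pics/s5.png

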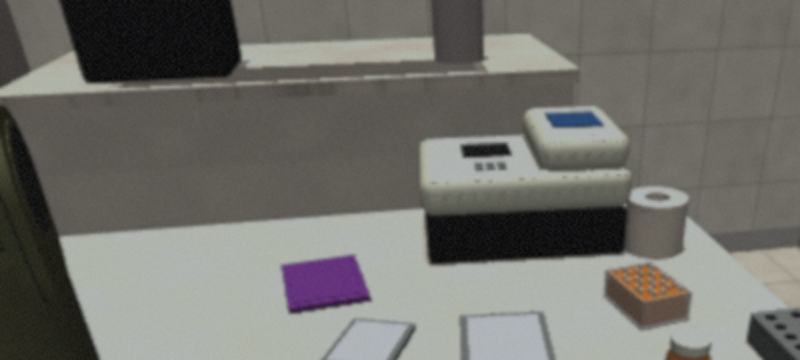

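```bash
python3 - <<'E'
from h import *
g=cv2.cvtColor(cv2.imread('pics/side0.png'),cv2.COLOR_BGR2GRAY).astype(float); g=cv2.GaussianBlur(g,(3,3),0)
def trace(us,a,b,n):
    pts=[]
    for u in us:
        w=np.diff(g[:,u])[int(a(u)):int(b(u))]; i=np.abs(w).argmax(); v=int(a(u))+i+.5
        if 0<i<len(w)-1:
            y=np.abs(w[i-1:i+2]); v+=.5*(y[0]-y[2])/(y[0]-2*y[1]+y[2]+1e-9)
        pts.append((u,v))
    p=np.array(pts); k=np.polyfit(p[:,0],p[:,1],1); print(n,[(int(u),round(v-np.polyval(k,u),1)) for u,v in p],np.polyfit(p[:,0]-256,p[:,1],2))
# counter front edge: full coords (u/2, 20+v/2): (0,67.5)->(289,54)
trace(range(5,285,10),lambda u:62.5-.047*u,lambda u:73-.047*u,'counter')
trace(range(38,205,8),lambda u:133-.085*(u-38),lambda u:144-.085*(u-38),'bench')
E
```

```text
counter [(5, np.float64(2.7)), (15, np.float64(2.6)), (25, np.float64(2.5)), (35, np.float64(2.4)), (45, np.float64(-2.5)), (55, np.float64(-2.2)), (65, np.float64(-2.4)), (75, np.float64(-1.2)), (85, np.float64(-2.6)), (95, np.float64(-2.5)), (105, np.float64(-2.8)), (115, np.float64(-3.5)), (125, np.float64(1.9)), (135, np.float64(2.0)), (145, np.float64(1.7)), (155, np.float64(1.8)), (165, np.float64(1.4)), (175, np.float64(-1.3)), (185, np.float64(1.2)), (195, np.float64(-1.6)), (205, np.float64(0.9)), (215, np.float64(0.9)), (225, np.float64(0.7)), (235, np.float64(0.7)), (245, np.float64(-0.0)), (255, np.float64(-0.2)), (265, np.float64(-0.3)), (275, np.float64(-0.4))] [ 8.10086956e-05 -1.72240131e-02  5.64544054e+01]
bench [(38, np.float64(-0.1)), (46, np.float64(-0.0)), (54, np.float64(0.0)), (62, np.float64(0.0)), (70, np.float64(-0.1)), (78, np.float64(0.1)), (86, np.float64(0.0)), (94, np.float64(0.0)), (102, np.float64(0.0)), (110, np.float64(-0.1)), (118, np.float64(0.1)), (126, np.float64(0.1)), (134, np.float64(-0.0)), (142, np.float64(0.0)), (150, np.float64(-0.0)), (158, np.float64(0.1)), (166, np.float64(0.0)), (174, np.float64(-0.1)), (182, np.float64(-0.0)), (190, np.float64(0.1)), (198, np.float64(-0.1))] [-8.25526099e-06 -7.97792441e-02  1.20077429e+02]
```

```bash
python3 - <<'E'
from h import *
S,T=load('side0'),load('top0')
for z in(.046,.05,.054): print(z,ray(T,310+352/12,175+346/12,z),ray(S,225+401/8,240+305/8,z))
yaw=.663;c,s=np.cos(yaw),np.sin(yaw);Rz=np.array([[c,-s],[s,c]])
for ctr in [(.486,-.185),(.4855,-.181)]:
    m=np.array(ctr); fin=m+Rz@[-.031,.05]; far=m+Rz@[.041,-.061]; print(fin,far)
    a=yaw+np.radians(120.6); d=np.array([np.cos(a),np.sin(a)]); n=np.array([-d[1],d[0]])
    for tag,C in(('top0',T),('side0',S)):
        im=cv2.imread(f'pics/{tag}.png'); k=3; 
        im=cv2.resize(im,None,fx=k,fy=k,interpolation=cv2.INTER_CUBIC)
        def dr(pts,z,col):
            q=[((proj(C,[*p,z])+.5)*k).astype(int) for p in pts]; cv2.polylines(im,[np.array(q)],True,col,1)
        dr([m+Rz@p for p in([-.045,.065],[-.045,-.065],[.045,-.065],[.045,.065])],.054,(0,0,255))
        dr([fin+e*.015*d+g*.005*n for e,g in((1,1),(1,-1),(-1,-1),(-1,1))],.092,(255,0,0))
        q=(proj(C,[*m,.05])*k).astype(int); im=im[q[1]-130:q[1]+130,q[0]-170:q[0]+170]
        cv2.imwrite(f'pics/ov_{tag}_{ctr[1]}.png',cv2.resize(im,None,fx=2,fy=2))
E
ls pics
```

```text
0.046 [ 0.48170404 -0.1790233   0.046     ] [ 0.48669532 -0.18012305  0.046     ]
0.05 [ 0.48107833 -0.17817777  0.05      ] [ 0.48565887 -0.18398055  0.05      ]
0.054 [ 0.48045263 -0.17733225  0.054     ] [ 0.48462242 -0.18783804  0.054     ]
[ 0.43079317 -0.16467254] [ 0.55585865 -0.20784226]
[ 0.43029317 -0.16067254] [ 0.55535865 -0.20384226]
ov_side0_-0.181.png
ov_side0_-0.185.png
ov_top0_-0.181.png
ov_top0_-0.185.png
s1.png
s2.png
s3.png
s4.png
s5.png
side0.pkl
side0.png
t1.png
t2.png
t3.png
top0.pkl
top0.png
```

View pics/ov_side0_-0.185.png

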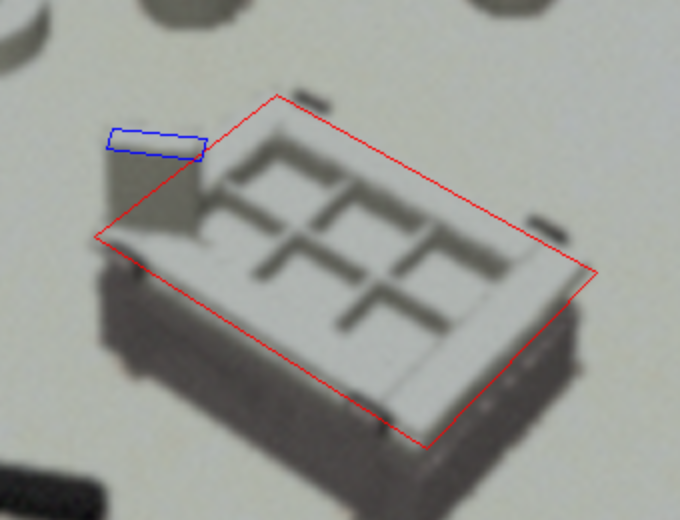

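View pics/ov_top0_-0.185.png

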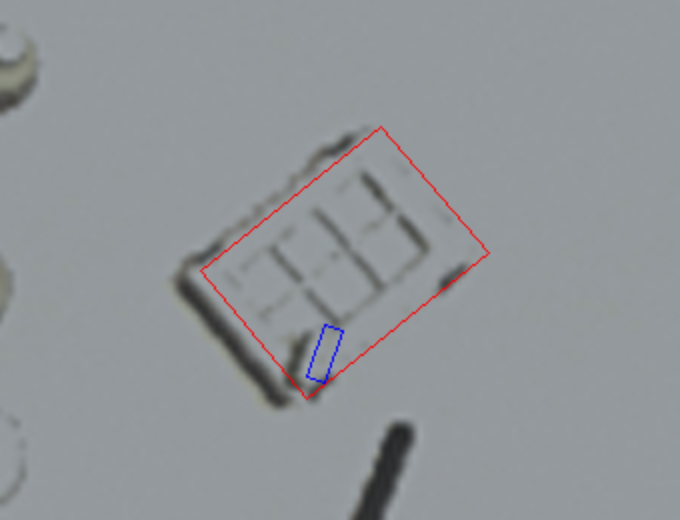

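Request:
apply_moves(delta_pos=[[18,31,-4],[36,61,-7],[54,92,-11],[72,122,-14],[90,153,-18],[108,184,-21],[126,214,-25],[144,245,-28]], twist=[-0.05,-0.1,-0.15,-0.2,-0.25,-0.3,-0.35,-0.4], gripper=[85,85,85,85,85,85,85,85])

```text
time_s: 0.77
tcp_pos: [0.323, -0.3524, 0.222]
orientation: [-0.0, 0.998, -0.057, -0.0]
contact_force: [0.4, 0.2, 0.0]
width: 0.0851
```

Request:
apply_moves(delta_pos=[[18,32,-4],[36,65,-8],[54,97,-12],[72,130,-16],[90,162,-19],[107,194,-22],[107,194,-22],[107,194,-22]], twist=[-0.05,-0.1,-0.15,-0.2,-0.25,-0.265,-0.265,-0.265], gripper=[85,85,85,85,85,85,85,85])

```text
time_s: 1.43
tcp_pos: [0.4307, -0.1572, 0.1999]
orientation: [-0.0, 0.983, -0.183, -0.0]
contact_force: [-0.5, -0.6, 0.2]
width: 0.0853
```

```bash
python3 - <<'E'
from h import *
s=manip.get_state(); print(s['tcp_pos'],s['orientation'],s['joint_positions'].round(2),s['contact_force'])
snap('side','side1'); snap('top','top1'); crop('side1',190,130,340,320,4,'s6')
E
```

```text
[ 0.43071373 -0.15720424  0.19990992] [-4.63985008e-04  9.83063413e-01 -1.83264956e-01 -2.60108727e-04] [ 0.19  0.57  0.09  2.11 -0.11  0.46 -1.57] [-0.4586189  -0.56773982  0.22808376]
```

View pics/s6.png

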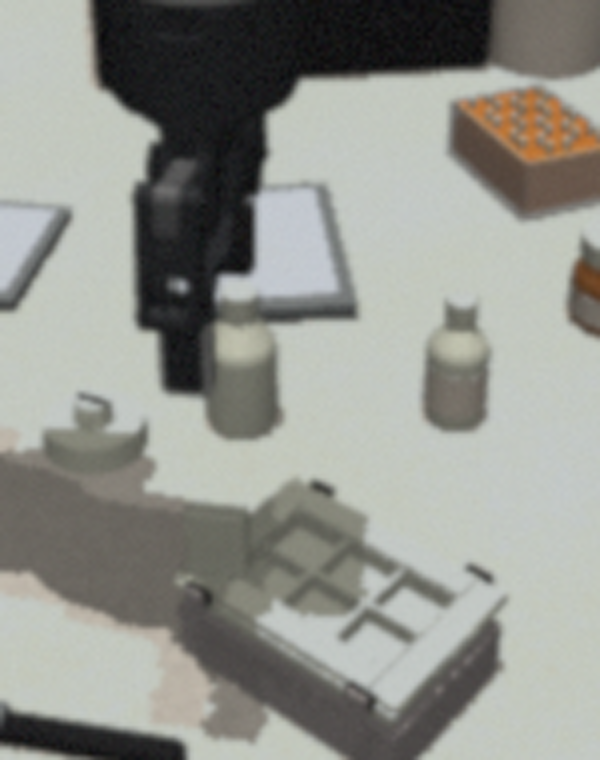

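View pics/top1.png

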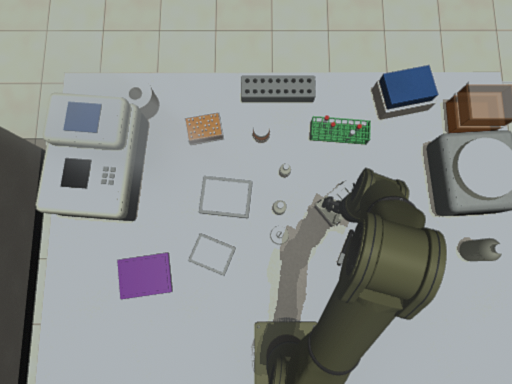

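```bash
python3 - <<'E'
from h import *
S=load('side1')
a=np.radians(68.9); n=np.array([np.cos(a),np.sin(a),0])
t=np.array([.4307,-.1572,.2])
print('cam',-np.array(S['R']).T@S['t'])
for nm,X in [('tcp',t),('tip+',t+n*.045-[0,0,.006]),('tip-',t-n*.045-[0,0,.006]),('bA top',[.465,.02,.095]),('bA bot',[.465,.02,0])]:
    q=proj(S,X); print(nm,q,(q-[190,130])*4)
E
python3 - <<'E'
import sys; sys.path.insert(0,'.')
import os; os.chdir('.')
from h import *
crop('side1',200,120,270,250,6,'s7')
E
```

```text
cam [ 0.35737809 -0.66142069  0.54507833]
tcp [242.10043761 208.26822572] [208.40175044 313.07290287]
tip+ [247.1909644  197.36559751] [228.76385759 269.46239006]
tip- [236.5472076  226.72607101] [186.18883039 386.90428405]
bA top [245.5608411  201.98963551] [222.24336439 287.95854203]
bA bot [246.43519199 234.57504769] [225.74076797 418.30019075]
```

View pics/s7.png

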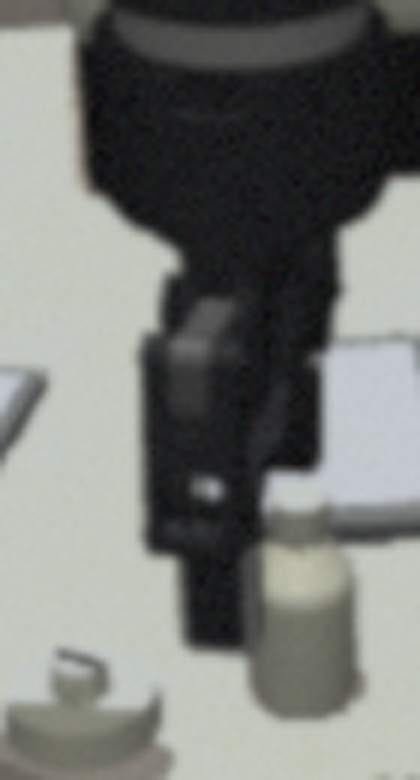

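Request:
apply_moves(delta_pos=[[-8,0,-30],[-16,1,-60],[-16,1,-80],[-16,1,-90],[-16,1,-90]], twist=[0,0,0,0,0], gripper=[85,85,60,45,45])

```text
time_s: 1.95
tcp_pos: [0.4116, -0.1605, 0.1086]
orientation: [0.0, 0.982, -0.188, -0.002]
contact_force: [-0.3, 0.8, -0.2]
width: 0.0508
```

```bash
python3 - <<'E'
from h import *
s=manip.get_state(); print(s['tcp_pos'],s['orientation'],s['contact_force'],s['width'])
snap('side','side2'); crop('side2',200,180,330,310,5,'s8')
E
```

```text
[ 0.41157235 -0.16046702  0.10861877] [ 1.44826029e-04  9.82107976e-01 -1.88307154e-01 -2.07801630e-03] [-0.25645378  0.76384911 -0.23615249] 0.05083316732146188
```

View pics/s8.png

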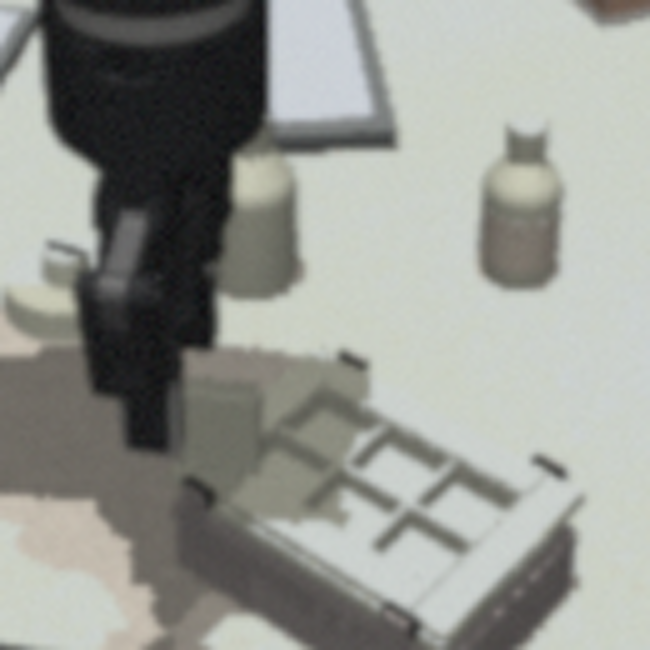

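Request:
apply_moves(delta_pos=[[0,0,0],[0,0,0]], twist=[0,0], gripper=[45,45])

```text
time_s: 2.17
tcp_pos: [0.4139, -0.1599, 0.1112]
orientation: [0.0, 0.982, -0.187, 0.001]
contact_force: [0.2, 0.2, -0.0]
width: 0.045
```

```bash
python3 - <<'E'
from h import *
s=manip.get_state(); print(s['tcp_pos'],s['orientation'],s['contact_force'],s['width'])
S=load('side2')
t=np.array([.4116,-.1605,.1086]); a=np.radians(68.3);n=np.array([np.cos(a),np.sin(a),0]);d=np.array([-n[1],n[0],0])
for e in(-.011,.011): q=proj(S,t-n*.0265+d*e-[0,0,.012]);print((q-[200,180])*5)
for e in(-.015,.015): q=proj(S,np.array([.431,-.162,.092])+d*e);print('fin',(q-[200,180])*5)
E
```

```text
[ 0.41392294 -0.15993398  0.11119118] [ 3.10384988e-04  9.82311160e-01 -1.87253695e-01  8.62097704e-04] [ 0.20134892  0.16603075 -0.02863631] 0.045014438494263016
[181.38575347 436.52830294]
[121.6909959  429.02499666]
fin [260.81704131 392.98409386]
fin [182.15542617 383.48092423]
```

Request:
apply_moves(delta_pos=[[2,5,-6],[2,5,-11],[2,5,-11],[2,5,-11]], twist=[0,0,0,0], gripper=[45,35,30,25])

```text
time_s: 2.5
tcp_pos: [0.4156, -0.1537, 0.0991]
orientation: [-0.0, 0.983, -0.186, -0.0]
contact_force: [-0.2, 0.9, 0.7]
width: 0.0248
```

```bash
python3 - <<'E'
from h import *
s=manip.get_state(); print(s['tcp_pos'],s['orientation'],s['contact_force'],s['width'])
snap('side','side3'); crop('side3',210,210,300,300,8,'s9')
snap('top','top3'); crop('top3',310,170,370,230,8,'t9')
E
```

```text
[ 0.4155555  -0.15365881  0.09912562] [-2.53924399e-05  9.82508848e-01 -1.86215737e-01 -2.50172372e-04] [-0.17665374  0.90144991  0.65728787] 0.024781733691879214
```

View pics/s9.png

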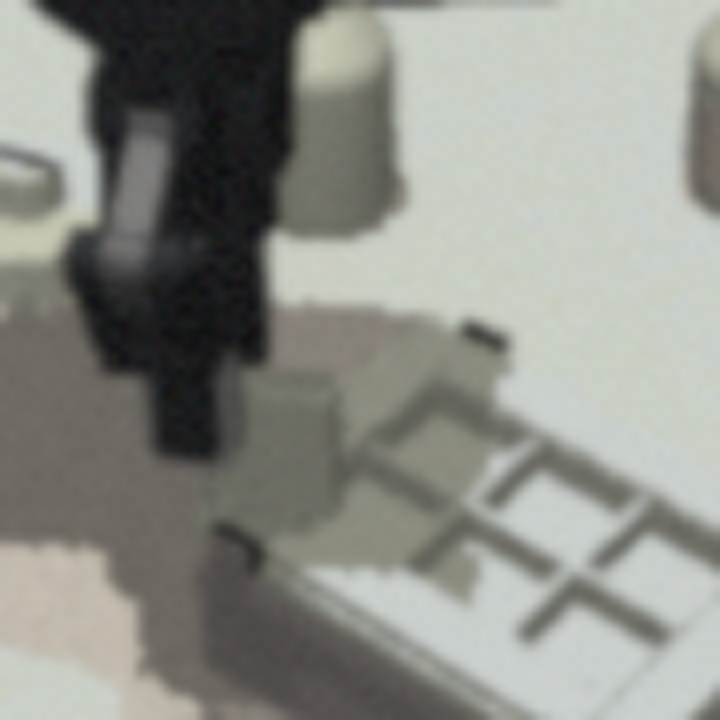

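View pics/t9.png

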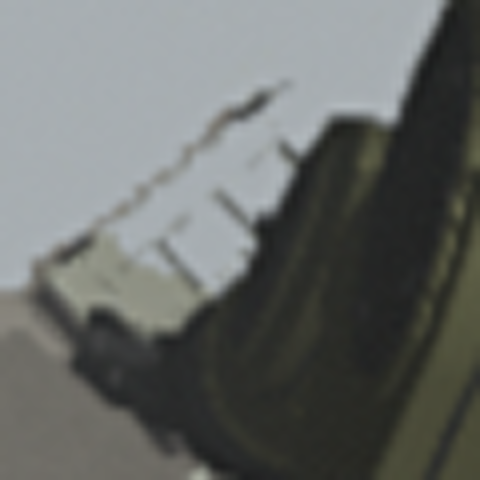

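Request:
apply_moves(delta_pos=[[2,-1,0],[2,-1,0],[2,-1,0],[2,-1,0],[2,-1,0]], twist=[0,0,0,0,0], gripper=[18,10,0,0,0])

```text
time_s: 3.02
tcp_pos: [0.4181, -0.1551, 0.0996]
orientation: [0.0, 0.982, -0.186, 0.001]
contact_force: [-0.3, 0.5, 4.7]
width: 0.0081
```

```bash
python3 - <<'E'
from h import *
s=manip.get_state(); print(s['tcp_pos'],s['orientation'],s['contact_force'],s['moment'],s['width'])
snap('side','side4'); crop('side4',210,210,300,300,8,'s10')
E
```

```text
[ 0.41810558 -0.15508072  0.09961315] [ 9.51304458e-05  9.82469402e-01 -1.86422890e-01  6.09111283e-04] [-0.27742082  0.49469532  4.69614505] [ 0.03129866 -0.09782648  0.03809211] 0.008099110077840236
```

View pics/s10.png

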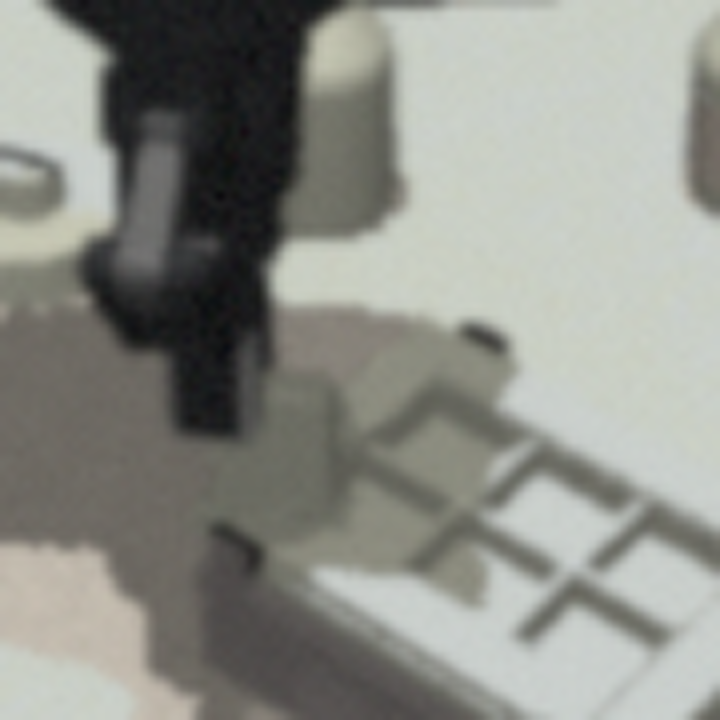

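Request:
apply_moves(delta_pos=[[0,0,2],[1,0,4],[1,-1,6],[2,-1,7],[2,-1,8],[2,-1,8]], twist=[0,0,0,0,0,0], gripper=[0,0,0,0,0,0])

```text
time_s: 3.57
tcp_pos: [0.4193, -0.1559, 0.1074]
orientation: [0.0, 0.982, -0.187, -0.0]
contact_force: [1.4, -0.2, -4.7]
width: 0.0076
```

```bash
python3 - <<'E'
from h import *
s=manip.get_state(); print(s['tcp_pos'],s['orientation'],s['contact_force'],s['moment'],s['width'])
snap('side','side5'); crop('side5',220,220,330,320,7,'s11')
E
```

```text
[ 0.41927383 -0.15593494  0.10738663] [ 3.46037403e-05  9.82435878e-01 -1.86600153e-01 -3.56307067e-04] [ 1.42256286 -0.18616293 -4.71237451] [ 0.04293036  0.12778059 -0.04033634] 0.007633789117063572
```

View pics/s11.png

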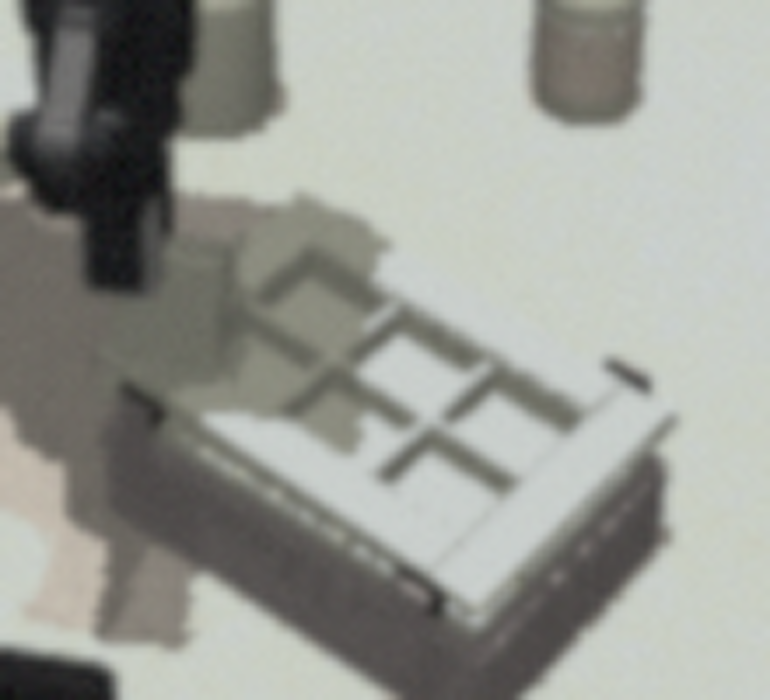

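Request:
apply_moves(delta_pos=[[1,0,4],[2,-1,7],[4,-1,11],[5,-2,14],[5,-2,14]], twist=[0,0,0,0,0], gripper=[0,0,0,0,0])

```text
time_s: 4.03
tcp_pos: [0.4255, -0.1583, 0.1222]
orientation: [0.0, 0.982, -0.187, 0.001]
contact_force: [0.8, -0.5, 0.5]
width: 0.0078
```

```bash
python3 - <<'E'
from h import *
s=manip.get_state(); print(s['tcp_pos'],s['orientation'],s['contact_force'],s['moment'],s['width'])
snap('side','side6'); crop('side6',220,220,330,320,7,'s12')
E
```

```text
[ 0.4255056  -0.15828757  0.12223344] [ 1.82959445e-04  9.82447356e-01 -1.86536652e-01  1.11192015e-03] [ 0.83182954 -0.51615208  0.53105112] [ 0.02247783  0.0863612  -0.02357868] 0.007826415439179816
```

View pics/s12.png

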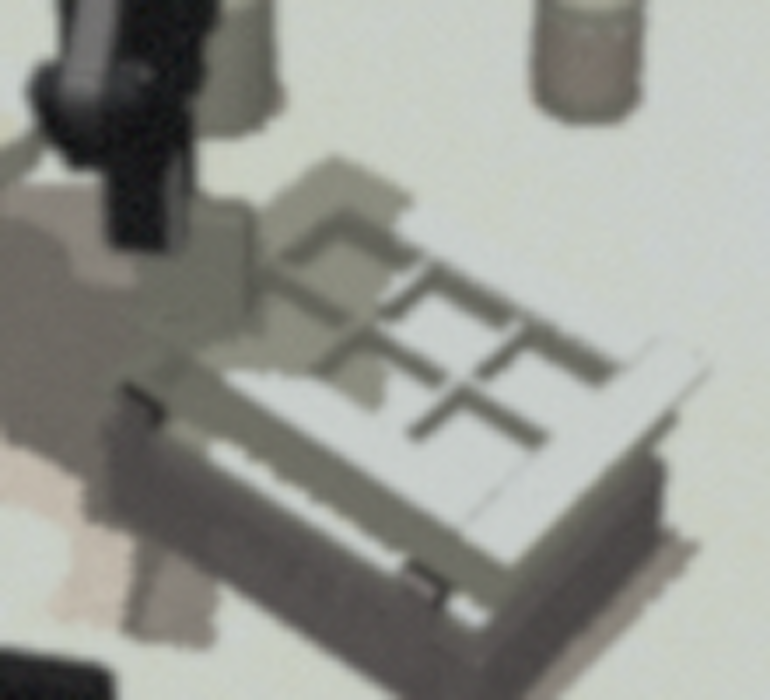

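```bash
cat > pose.py <<'E'
from h import *
from scipy.optimize import least_squares
from scipy.spatial.transform import Rotation as Ro
L={'F':(-.045,.065,.008),'N':(-.045,-.065,.008),'R':(.045,-.065,.008),'B':(.045,.065,.008)}
a=np.radians(120.6);d=np.array([np.cos(a),np.sin(a),0]);n=np.array([-d[1],d[0],0]);fc=np.array([-.031,.05,.027])
# fin top inner(near side) corners; near face is the one facing -n or +n (camera side)
for e,k in((1,'o'),(-1,'i')):
    for g,m in((1,'p'),(-1,'m')): L['f'+k+m]=tuple(fc+e*.015*d+g*.005*n+[0,0,.019])
def solve(c,obs,x0=(.486,-.183,.046,.663),free=True):
    def tr(p):
        R=Ro.from_euler('z',p[3])*Ro.from_rotvec(-p[4]*n)*Ro.from_rotvec(p[5]*d); return R
    def g(p):
        R=tr(p); r=[]
        for k,q in obs.items(): r+=list(proj(c,R.apply(L[k])+p[:3])-q)
        return np.r_[r, p[5]*20, (p[3]-.663)*40]
    s=least_squares(g,[*x0,0.0,0.],x_scale=[.01,.01,.01,.05,.05,.05]); p=s.x;R=tr(p)
    fin=R.apply(fc)+p[:3]; far=R.apply([.041,-.061,.004])+p[:3]
    print('mid',p[:3].round(4),'yaw %.3f tilt %.1f roll %.1f deg'%(p[3],*np.degrees(p[4:])),'fin',fin.round(4),'far',far.round(4),'z axis tilt %.1f'%np.degrees(np.arccos(R.as_matrix()[2,2])))
    print('res',dict(zip(obs,g(p)[:2*len(obs)].reshape(-1,2).round(1).tolist())))
    return p,R
E
python3 - <<'E'
from pose import *
S=load('side0')
T=lambda pts,x,y,k:{a:(x+u/k,y+v/k) for a,(u,v) in pts.items()}
solve(S,T({'F':(82,285),'N':(508,555),'R':(733,318),'B':(320,78)},225,240,8))
solve(load('side5'),T({'F':(100,360),'N':(472,618),'R':(675,415),'B':(305,195)},220,220,7))
solve(load('side6'),T({'N':(508,567),'R':(708,368),'B':(338,155)},220,220,7))
E
```

```text
mid [ 0.4895 -0.1733  0.0333] yaw 0.656 tilt -1.7 roll -2.0 deg fin [ 0.4334 -0.1532  0.0585] far [ 0.559  -0.1966  0.0396] z axis tilt 2.6
res {'F': [0.0, -0.5], 'N': [0.1, 0.2], 'R': [0.2, -0.3], 'B': [-0.3, 0.7]}
mid [ 0.4865 -0.1761  0.0418] yaw 0.658 tilt 1.8 roll -1.2 deg fin [ 0.4319 -0.1564  0.0706] far [ 0.5563 -0.1994  0.0436] z axis tilt 2.2
res {'F': [-0.4, -0.1], 'N': [0.3, -0.1], 'R': [-0.2, 0.0], 'B': [0.2, 0.2]}
mid [ 0.4956 -0.1746  0.0556] yaw 0.653 tilt 1.4 roll -0.8 deg fin [ 0.441  -0.1544  0.0839] far [ 0.5653 -0.1982  0.0578] z axis tilt 1.6
res {'N': [0.2, -0.1], 'R': [-0.0, 0.1], 'B': [-0.2, 0.0]}
```

Request:
apply_moves(delta_pos=[[1,0,2],[2,-1,4],[3,-1,6],[3,-1,7],[3,-1,7],[3,-1,7]], twist=[0,0,0,0,0,0], gripper=[0,0,0,0,6,7])

```text
time_s: 4.58
tcp_pos: [0.4276, -0.1589, 0.1284]
orientation: [0.0, 0.982, -0.186, 0.0]
contact_force: [0.6, 0.1, -1.0]
width: 0.0078
```

Request:
apply_moves(delta_pos=[[0,0,0],[0,0,0]], twist=[0,0], gripper=[7.5,7.5])

```text
time_s: 4.75
tcp_pos: [0.4275, -0.1589, 0.1282]
orientation: [0.0, 0.982, -0.186, -0.0]
contact_force: [-0.3, -0.1, -0.9]
width: 0.0078
```

Request:
apply_moves(delta_pos=[[0,0,0],[0,0,0]], twist=[0,0], gripper=[8,8])

```text
time_s: 4.92
tcp_pos: [0.4276, -0.1589, 0.1283]
orientation: [0.0, 0.982, -0.187, -0.0]
contact_force: [-0.3, 0.9, -0.7]
width: 0.0077
```

```bash
python3 - <<'E'
from h import *
s=manip.get_state(); print(s['tcp_pos'],s['orientation'],s['contact_force'],s['moment'],s['width'])
snap('side','side7'); crop('side7',220,220,330,320,7,'s13')
E
```

```text
[ 0.4275624  -0.15894589  0.12825125] [ 3.07542017e-05  9.82451259e-01 -1.86519474e-01 -9.71099360e-05] [-0.25096438  0.89908385 -0.67369677] [0.0185773  0.06174344 0.02858921] 0.007726613104494141
```

View pics/s13.png

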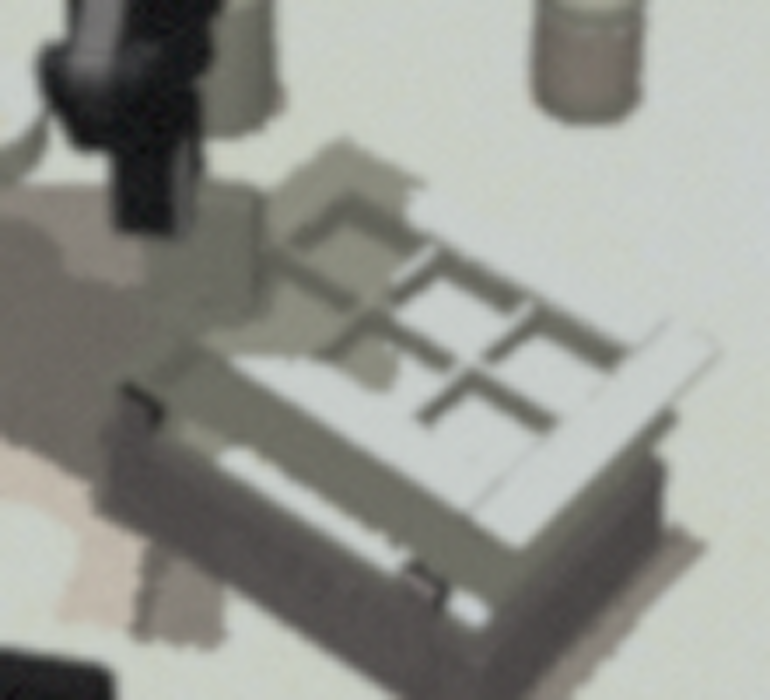

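Request:
apply_moves(delta_pos=[[0,0,0],[0,0,0]], twist=[0,0], gripper=[8.5,8.5])

```text
time_s: 5.13
tcp_pos: [0.4276, -0.159, 0.1283]
orientation: [0.0, 0.982, -0.187, -0.0]
contact_force: [-0.1, -0.3, -0.9]
width: 0.0086
```

Request:
apply_moves(delta_pos=[[0,0,0],[0,0,0]], twist=[0,0], gripper=[9,9])

```text
time_s: 5.3
tcp_pos: [0.4277, -0.159, 0.1283]
orientation: [0.0, 0.982, -0.186, 0.0]
contact_force: [-0.4, -1.2, -1.0]
width: 0.0088
```

```bash
python3 - <<'E'
from h import *
s=manip.get_state(); print(s['tcp_pos'],s['orientation'],s['contact_force'],s['moment'],s['width'])
snap('side','side8'); crop('side8',220,220,330,320,7,'s14')
E
```

```text
[ 0.42765181 -0.15897007  0.12832131] [ 4.24525811e-05  9.82457170e-01 -1.86488357e-01  2.89183373e-05] [-0.43844126 -1.23112524 -0.99922086] [ 0.00701025  0.10804766 -0.05870156] 0.00881600052058405
```

View pics/s14.png

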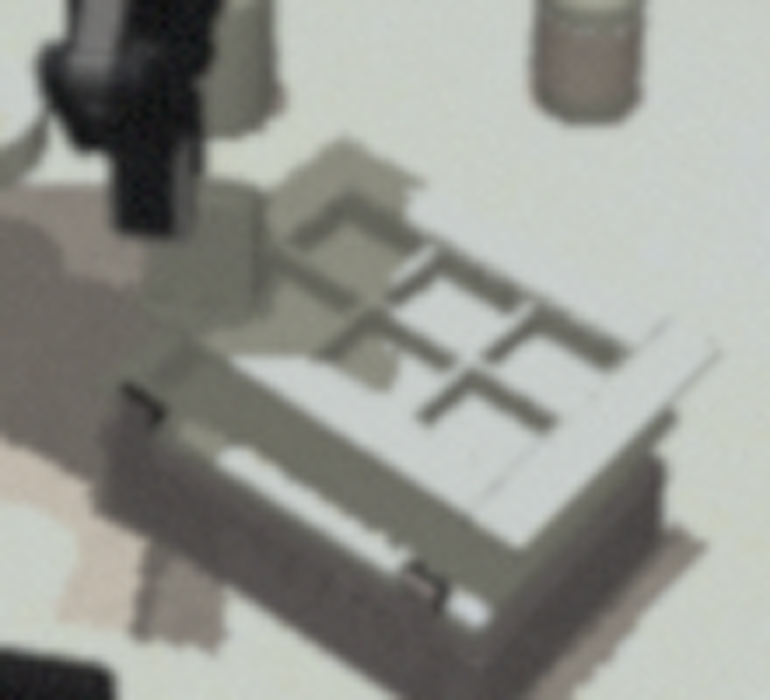

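Request:
apply_moves(delta_pos=[[0,0,0],[0,0,0]], twist=[0,0], gripper=[9.3,9.3])

```text
time_s: 5.52
tcp_pos: [0.4276, -0.159, 0.1283]
orientation: [0.0, 0.982, -0.186, 0.0]
contact_force: [0.8, -0.9, -0.6]
width: 0.0089
```

Request:
apply_moves(delta_pos=[[0,0,0],[0,0,0]], twist=[0,0], gripper=[9.6,9.6])

```text
time_s: 5.68
tcp_pos: [0.4276, -0.159, 0.1283]
orientation: [0.0, 0.982, -0.186, 0.0]
contact_force: [-0.1, 1.2, -0.7]
width: 0.0097
```

```bash
python3 - <<'E'
from h import *
s=manip.get_state(); print(s['contact_force'],s['moment'],s['width'])
snap('side','side9'); crop('side9',220,220,330,320,6,'s15')
E
```

```text
[-0.10853874  1.2001629  -0.70190757] [ 0.01135262  0.02096449 -0.02120644] 0.00969406719083595
```

View pics/s15.png

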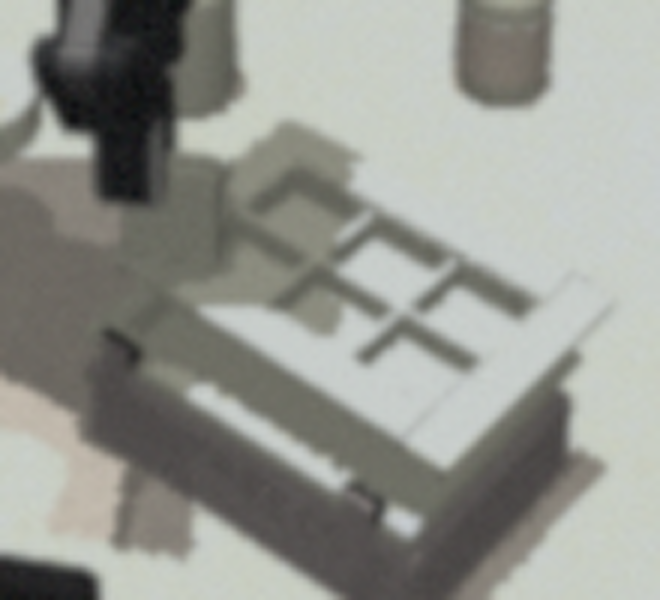

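Request:
apply_moves(delta_pos=[[0,0,0],[0,0,0],[0,0,0]], twist=[0,0,0], gripper=[9.8,9.8,9.8])

```text
time_s: 5.98
tcp_pos: [0.4276, -0.159, 0.1283]
orientation: [0.0, 0.982, -0.187, -0.0]
contact_force: [0.2, -0.7, -1.0]
width: 0.01
```

```bash
python3 - <<'E'
from h import *
s=manip.get_state(); print(s['contact_force'],s['moment'],s['width'])
snap('side','side10'); crop('side10',220,220,330,320,6,'s16')
E
```

```text
[ 0.15528277 -0.73794679 -1.03491186] [ 0.00181434  0.07733459 -0.00490391] 0.009981751173717393
```

View pics/s16.png

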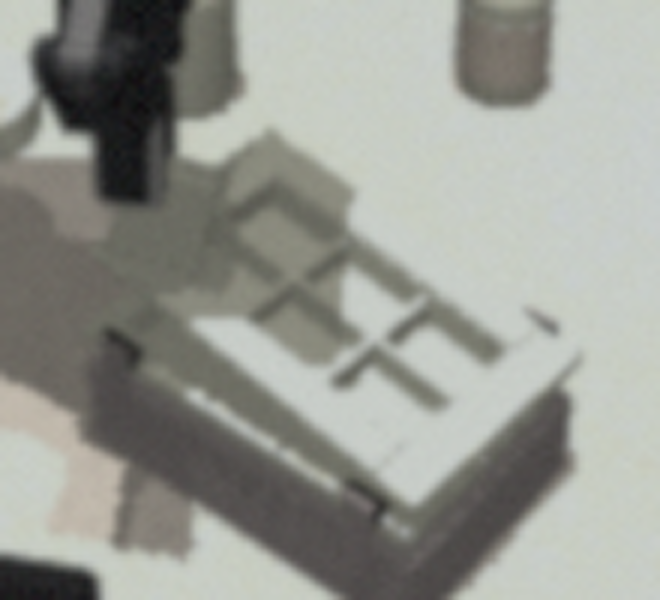

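```bash
python3 - <<'E'
from pose import *
T=lambda pts,x,y,k:{a:(x+u/k,y+v/k) for a,(u,v) in pts.items()}
solve(load('side10'),T({'N':(417,510),'R':(582,352),'B':(268,130)},220,220,6))
E
```

```text
mid [ 0.4858 -0.1817  0.0601] yaw 0.667 tilt 10.4 roll -0.3 deg fin [ 0.436  -0.1638  0.0973] far [ 0.5553 -0.2041  0.0508] z axis tilt 10.4
res {'N': [-0.1, -0.1], 'R': [0.1, 0.1], 'B': [-0.0, 0.0]}
```

Request:
apply_moves(delta_pos=[[0,0,1],[1,0,2],[1,0,3],[1,-1,4],[1,-1,4],[1,-1,4]], twist=[0,0,0,0,0,0], gripper=[9.8,9.8,9.8,9.8,9.8,9.8])

```text
time_s: 6.53
tcp_pos: [0.4287, -0.1601, 0.1324]
orientation: [0.0, 0.982, -0.187, 0.0]
contact_force: [0.5, -0.8, -0.9]
width: 0.0095
```

```bash
python3 - <<'E'
from h import *
s=manip.get_state(); print(s['contact_force'],s['moment'],s['width'])
snap('side','side11'); crop('side11',220,220,330,320,6,'s17')
E
```

```text
[ 0.47858887 -0.79306257 -0.85020296] [-0.01206334  0.0576033   0.04637104] 0.00947440954004206
```

View pics/s17.png

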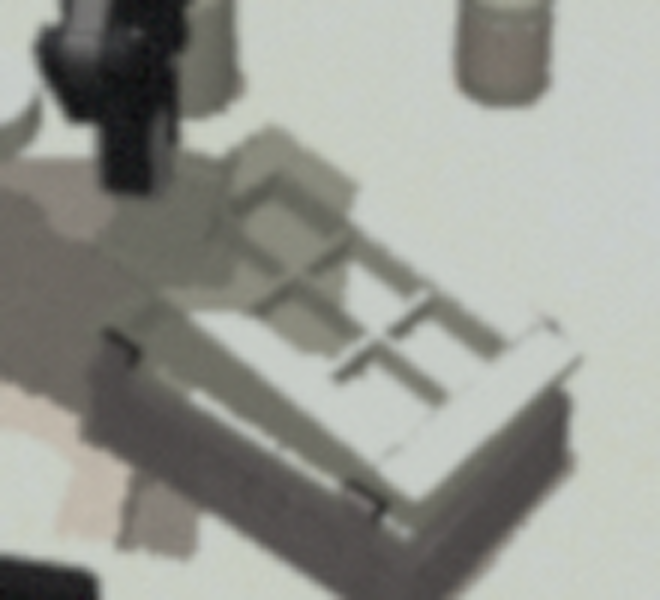

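```bash
python3 - <<'E'
from pose import *
T=lambda pts,x,y,k:{a:(x+u/k,y+v/k) for a,(u,v) in pts.items()}
solve(load('side11'),T({'N':(417,505),'R':(583,354),'B':(270,125)},220,220,6))
c=load('side11')
im=cv2.imread('pics/side11.png'); im=cv2.convertScaleAbs(im,alpha=1.6,beta=0)[230:300,225:295]
cv2.imwrite('pics/s18.png',cv2.resize(im,None,fx=10,fy=10,interpolation=cv2.INTER_CUBIC)[:600])
E
```

```text
mid [ 0.486  -0.182   0.0624] yaw 0.663 tilt 12.1 roll 0.3 deg fin [ 0.4373 -0.1641  0.1012] far [ 0.5551 -0.2046  0.0509] z axis tilt 12.1
res {'N': [0.0, 0.1], 'R': [-0.1, -0.1], 'B': [0.0, -0.0]}
```

View pics/s18.png

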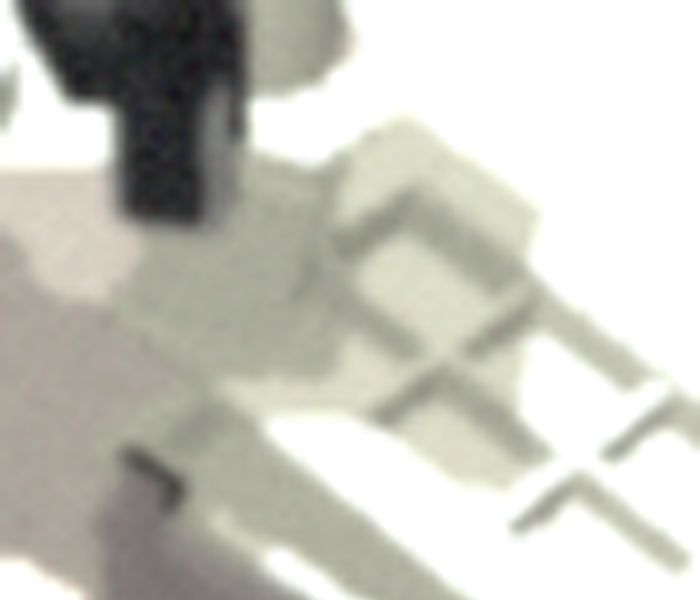

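Request:
apply_moves(delta_pos=[[0,0,0],[0,0,0],[0,0,0],[0,0,3],[0,0,8],[0,0,16],[0,0,28],[0,0,40]], twist=[0,0,0,0,0,0,0,0], gripper=[5,0,0,0,0,0,0,0])

```text
time_s: 7.25
tcp_pos: [0.4285, -0.1599, 0.1733]
orientation: [0.0, 0.982, -0.187, -0.0]
contact_force: [1.1, -0.2, -0.3]
width: 0.008
```

Request:
apply_moves(delta_pos=[[0,0,15],[0,0,30],[0,0,45],[0,0,60],[0,0,70],[0,0,75],[0,0,75]], twist=[0,0,0,0,0,0,0], gripper=[0,0,0,0,0,0,0])

```text
time_s: 7.83
tcp_pos: [0.4292, -0.1602, 0.2487]
orientation: [0.0, 0.982, -0.187, 0.001]
contact_force: [0.6, -0.0, -1.0]
width: 0.0081
```

```bash
python3 - <<'E'
from h import *
s=manip.get_state(); print(s['tcp_pos'],s['contact_force'],s['moment'],s['width'])
snap('side','side12'); crop('side12',200,120,340,320,3,'s19')
E
```

```text
[ 0.42917371 -0.16015495  0.24874789] [ 0.59534262 -0.03066131 -1.04871174] [-0.02069879 -0.02370188  0.01746283] 0.008055582933968143
```

View pics/s19.png

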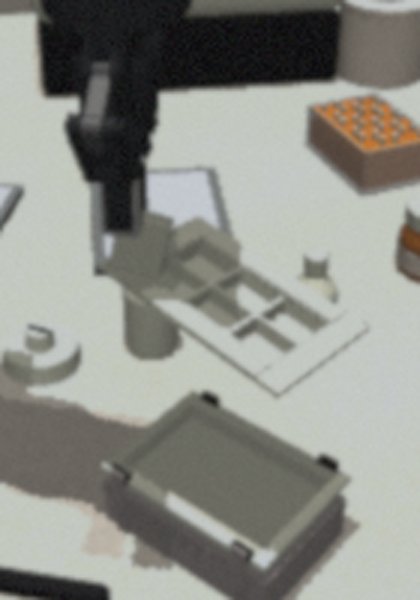

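Request:
apply_moves(delta_pos=[[1,8,0],[2,24,0],[4,48,0],[6,72,0],[8,98,0],[10,124,0],[12,150,0],[14,176,0]], twist=[0,0,0,0,0,0,0,0], gripper=[0,0,0,0,0,0,0,0])

```text
time_s: 8.55
tcp_pos: [0.4418, 0.018, 0.2465]
orientation: [0.0, 0.983, -0.186, -0.001]
contact_force: [0.1, -0.5, -0.9]
width: 0.0079
```

Request:
apply_moves(delta_pos=[[2,26,0],[4,52,0],[6,78,0],[7,104,0],[9,130,0],[10,156,0],[11,176,0],[12,190,0]], twist=[0,0,0,0,0,0,0,0], gripper=[0,0,0,0,0,0,0,0])

```text
time_s: 9.22
tcp_pos: [0.4535, 0.2092, 0.2463]
orientation: [0.0, 0.983, -0.185, -0.001]
contact_force: [-0.5, -0.2, -0.5]
width: 0.008
```

Request:
apply_moves(delta_pos=[[0,8,-5],[0,13,-15],[0,14,-28],[0,14,-42],[0,14,-54],[0,14,-62],[0,14,-65],[0,14,-65]], twist=[0,0,0,0,0,0,0,0], gripper=[0,0,0,0,0,0,0,0])

```text
time_s: 9.88
tcp_pos: [0.4542, 0.219, 0.1813]
orientation: [0.001, 0.982, -0.187, -0.001]
contact_force: [0.0, 0.3, -0.6]
width: 0.0079
```

```bash
python3 - <<'E'
from h import *
s=manip.get_state(); print(s['tcp_pos'],s['contact_force'],s['moment'],s['width'],s['time_s'])
snap('side','side13'); crop('side13',190,110,340,320,3.6,'s20'); snap('top','top13'); crop('top13',180,140,380,260,4,'t20')
E
```

```text
[0.45416134 0.21897312 0.18134564] [ 0.04871703  0.27897363 -0.604858  ] [ 0.03543088  0.06867032 -0.00205614] 0.007886670569576034 9.8833
```

View pics/s20.png

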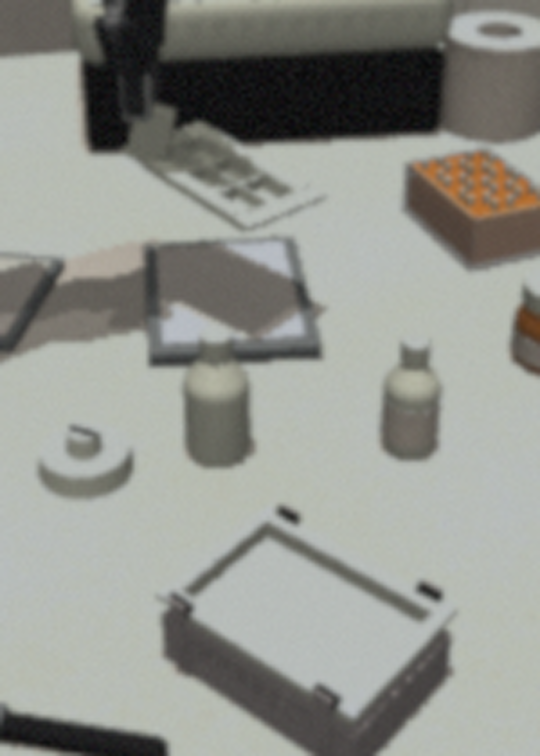

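View pics/t20.png

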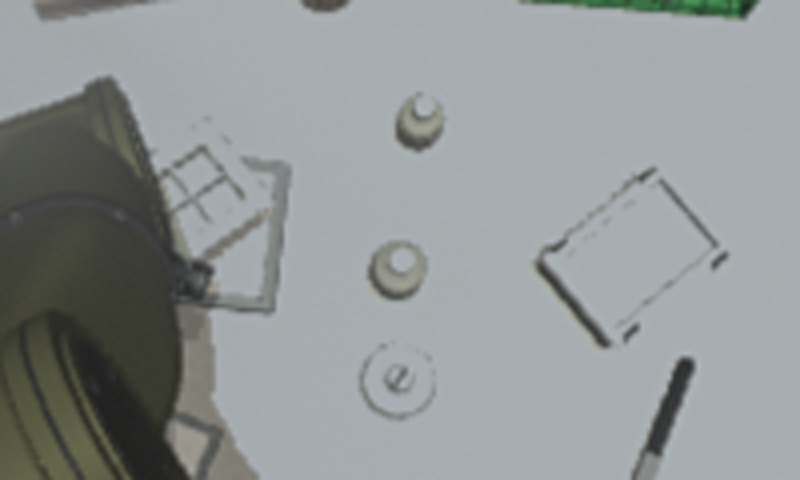

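```bash
python3 - <<'E'
from pose import *
crop('side13',215,135,290,180,10,'s21')
E
```

```text
(no output)
```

View pics/s21.png

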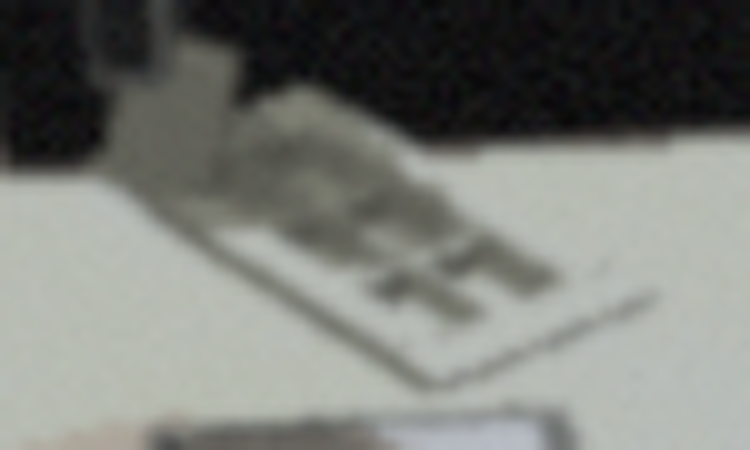

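```bash
python3 - <<'E'
from pose import *
T=lambda pts,x,y,k:{a:(x+u/k,y+v/k) for a,(u,v) in pts.items()}
solve(load('side13'),T({'N':(430,382),'R':(655,292),'B':(300,82),'F':(100,172)},215,135,10),x0=(.512,.198,.114,.663))
solve(load('side13'),T({'N':(430,382),'R':(655,292),'B':(300,82)},215,135,10),x0=(.512,.198,.114,.663))
S=load('side13');T0=load('top13')
print('block/bystander px unchanged check:')
a=cv2.imread('pics/side0.png',0).astype(int);b=cv2.imread('pics/side13.png',0).astype(int)
for n,(x0,y0,x1,y1) in dict(bA=(238,203,262,240),bB=(293,203,315,238),timer=(198,225,229,248),marker=(165,300,240,325),jar=(330,183,358,214),rack=(362,228,442,318),tips=(300,150,346,183)).items(): print(n,np.abs(a-b)[y0:y1,x0:x1].mean().round(1),end=' ')
# block corners near bottom
E
```

```text
mid [0.5163 0.2199 0.0995] yaw 0.659 tilt 11.2 roll -1.4 deg fin [0.4668 0.2375 0.1374] far [0.5855 0.1969 0.0893] z axis tilt 11.3
res {'N': [0.8, 0.2], 'R': [-0.8, -0.4], 'B': [0.8, 0.7], 'F': [-0.9, -0.5]}
mid [0.5059 0.1754 0.1233] yaw 0.654 tilt 12.0 roll 0.2 deg fin [0.4574 0.1937 0.162 ] far [0.5749 0.1522 0.1119] z axis tilt 12.0
res {'N': [0.3, 0.1], 'R': [-0.2, -0.1], 'B': [-0.2, -0.0]}
block/bystander px unchanged check:
bA 5.5 bB 6.1 timer 6.7 marker 6.0 jar 5.5 rack 5.1 tips 5.3
```

Request:
apply_moves(delta_pos=[[0,0,0],[0,0,0],[0,0,0],[0,0,0],[0,0,0],[0,0,0]], twist=[0,0,0,0,0,0], gripper=[0,0,0,0,0,0])

```text
time_s: 10.48
tcp_pos: [0.4547, 0.2201, 0.1824]
orientation: [-0.0, 0.982, -0.186, 0.0]
contact_force: [1.1, -0.2, -1.1]
width: 0.008
```

```bash
python3 - <<'E'
from h import *
s=manip.get_state(); print(s['tcp_pos'],np.abs(s['joint_vel']).max(),s['contact_force'],s['width'],s['time_s'])
snap('side','side14')
a=cv2.imread('pics/side13.png',0).astype(int);b=cv2.imread('pics/side14.png',0).astype(int)
print('tray region diff',np.abs(a-b)[135:180,215:290].mean(),'ref',np.abs(a-b)[320:370,120:300].mean())
print(manip.sign_off())
E
```

```text
[0.45467057 0.22012139 0.18243242] 0.0023614550343964433 [ 1.05497265 -0.18123878 -1.11731665] 0.007978482085950653 10.4833
tray region diff 4.451555555555555 ref 1.051111111111111
the job is handed in; nothing more can be done
None
```

The top tray is off the stack and held in full grip over the light pad (the larger grey one, not the purple). I handed the job in at 10.5 s; the sign-off gave no verdict.

**How it went:**
- **First pull:** I gripped the outer end of the fin and lifted along an arc. The corner came up about 3.5°, then the whole tray popped off nearly level instead of tipping.
- **Fix:** I eased the grip to about 10 mm so the tray pivoted in the jaws until its far corner dropped back onto the lower tray. I then raised the fin another 4 mm and held that pose with the far corner resting. After that I closed the grip fully, lifted the tray clear and carried it to the pad.

**Last checks:**

| Check | Measured | Limit |
|---|---|---|
| Fin above the lower rim while tipped | about 51 mm | at least 45 mm |
| Far corner above the rim while tipped | about 1 mm | under 8 mm |
| Tilt while tipped / at the end | about 12° / 11–12° | under 20° at the end |
| Tray middle above the pad face | about 98 mm | 60–150 mm |
| Tray middle sideways from the pad middle | a few mm | within 40 mm |

- **Stillness:** joint speeds were practically zero and the grip width steady at 8 mm.
- **Block and bystanders:** the lower tray's rubber grippers are within about 1 px (2 mm) of where they started. The bystanders' image patches looked unchanged.

**What disagreed or stayed uncertain:**
- The two cameras differed by 5–10 mm on the tray and pad positions. I trusted the side view, which matched the fingertip.
- The tipped heights are single-camera fits. The same fit on the level tray at the start read 10–14 mm too low, so they are only roughly cross-checked by the arm's own motion.
- At the pad, two image fits put the middle at z 0.100 and 0.123 m, and y 0.220 and 0.175 m. The height and sideways position in the table come from the arm pose, which lies between them.
- The last two pictures differed slightly in the tray area (4.5 grey levels against 1.05 on plain bench). That may just be the arm settling by about 1 mm. I did not look further before handing in.

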